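Refit the push-and-hold knob of a roll laminator

TASK

Somebody parked a roll of amber tape over the bare D-shaped shaft on the laminator's control station: slide it off and leave it lying flat on the green mat. Then pick up the loose black knob, turn it so that its bore matches the shaft, push it fully home and press knob and shaft down to the stop against the spring; finish while still holding it pressed in. Do not press the red stop button, and leave the bottle, the screwdriver and the carton where they are.

Things in the scene. Friction and masses are not known exactly. Their poses are not given: they have to be found in the camera images.
- console: Fixed dark-grey control station, 220 mm (x) by 280 mm (y), 90 mm high; origin at the centre of its underside, z up. Flat top; the shaft stands at (-20, -45) mm in its frame, a red mushroom stop button (housing 48 mm across, top 22 mm above the station's top) at (60, 95) mm. All else on its top is under 4 mm high
- shaft_tip (a point): Top end of the upright steel D-shaft, on its axis, 30 mm above the station's top when not pressed; moves with the shaft, z up. Diameter 14 mm, with one flat 3.5 mm from the axis on the +x side (x points out of the flat). The last 4 mm taper by 2.5 mm all round. A dark collar at its foot (22 mm wide, 2 mm high) has a white mark on the flat's side
- shaft (a joint): How far the shaft is pushed down: 0 is up, 0.006 (m) is the stop. A spring pushes it up, with 4 N at 0 and 10 N at the stop. The shaft turns about its axis only stiffly (0.4 N m)
- knob_mid (a point): Loose black knob, 46 mm high, 60 g, standing on the bench bore down. Point on its axis 20 mm above the underside, at the closed end of the bore; z up. Round skirt 44 mm in diameter, 24 mm high; on it a bar grip 44 mm long (x), 14 mm wide (y), up to the top. Bore 20 mm deep, 16.4 mm in diameter, flat 4.7 mm from the axis on the +x side
- knob: The same knob; origin at the centre of its underside, axes as for knob_mid. A white line on the bar's top, on the +x half only, points to the side of the bore's flat
- roll_mid (a point): Centre, half-way up, of the roll of amber tape: 60 mm outer diameter, 32 mm hole, 24 mm high, about 80 g; axis along z. It lies flat on the station's top, around the shaft
- roll: The same roll; origin at the centre of its underside
- mat: Fixed green mat on the bench, 150 by 150 mm, 3 mm thick; origin at the centre of its underside
- stop (a joint): Travel of the red stop button: 0 is up, 0.006 (m) is fully down. Not to be pressed
- bottle: White bottle with a blue cap, 52 mm in diameter, 130 mm high, standing loose; origin at the centre of its underside
- driver: Screwdriver, about 170 mm long, lying loose; its x runs from handle to tip
- carton: Small carton, 70 by 50 by 45 mm, standing loose; origin at the centre of its underside
Not all that is in view belongs to the job. Of the things like the mat, leave any that is pink; of the rest the larger one is meant. What is shaped like the roll but purple is not meant.

How it is judged:
On the way, in this order (a step that is already met when the one before it is completed fails the run):
1. the tape roll lies flat on the green mat, released (horizontal distance between roll_mid and mat below 0.045 m and height (world z) of roll_mid below 0.02 m and contact force between the fingers and roll below 0.2 N and linear speed of roll below 0.03 m/s), for 0.2 s.
2. the knob sits fully on the shaft, its flat matching (distance between knob_mid and shaft_tip below 0.004 m and angle between the x axis of knob_mid and the x axis of shaft_tip, either way round below 0.3 rad and angle between knob_mid's own z axis and vertical below 0.12 rad), for 0.1 s.
At the end, for the whole second after the job is handed in: Knob home on the shaft (bore end within 4 mm of the tip, flats within 0.3 rad, tilt under 0.12 rad); fingers still on it (over 1 N) keep the shaft in by over 4.5 of its 6 mm; tape roll flat and released on the green mat, centre within 45 mm of its centre (all of step 2 and value of joint shaft above 0.0045 m and contact force between the fingers and knob above 1 N and horizontal distance between roll_mid and mat below 0.045 m and height (world z) of roll_mid below 0.02 m and contact force between the fingers and roll below 0.2 N); the arm keeps its last pose, push and grip.
It fails at once if the red stop button is pressed (value of joint stop above 0.003 m).
It fails at once if the bottle, the screwdriver or the carton is moved by more than 30 mm (distance of any of bottle, driver, carton from where it was at the start of the episode above 0.03 m).
It also fails if it takes over 61 s, if anything falls off the work surface, if the arm or the gripper's body presses on something with over 40 N, if the wrist force passes 120 N, or if a joint passes its speed limit or range.

ROBOT

A 6-joint arm with a two-finger parallel gripper is mounted at the origin on the work surface. World frame = base frame: x ahead of the robot, y to its left, z up, the work surface at z = 0. Lengths are in m, angles in rad, forces in N, time in s.
With the tool pointing down it reaches from about 0.35 to 0.95 m from the base axis. Payload 17.4 kg.
Tool frame: the origin (TCP) lies on the centre line of the jaws, within the pads' length; the fingertips stand 22 mm ahead of it and the grasp point (between the pads) lies 3 mm ahead of it; z points along the fingers, y is the line along which they close (so a half turn about z gives the same grasp; the last joint's range is limited). The gripper opens to 93 mm and grips with 3 to 60 N. Pads are 15 mm wide; open, the fingers measure 128 mm over their backs; the gripper's body (75 mm by 188 mm) begins 65 mm behind the grasp point.
Start: joints at [-1.225, 0.116, 1.442, -0, 1.584, -0.038], TCP at [0.253, -0.626, 0.241] pointing down, gripper open.
Joint ranges: [-2.83, 2.83], [-0.83, 2.19], [0.07, 2.5], [-1.14, 4.28], [0.01, 3], [-2.97, 2.97]. Speed limits (rad/s): [1.89, 1.89, 2.22, 3.14, 3.14, 3.14].

INTERFACE

Orientations are given as a rotation vector (axis times angle).
In Python, from rig import r gives the robot as it stands. The module is installed in compiled form; this text tells all that it offers. Calls block until the motion is done:
- r.move_pose(position, orientation): joint-space move of the TCP to a pose.
- r.move_linear(position, rotation=None, v=0.15, force_limit=None): straight line of the TCP; rotation=None keeps the orientation; v is the mean speed in m/s. With force_limit (N) it stops when the force on the tool has changed by that much, and returns True; else False.
- r.movej(angles): joint-space move.
- r.command_gripper(opening, grasp_force=None): finger opening in m; grasp_force is the grip in N (None keeps the last); returns when the fingers have stopped.
- r.pause(seconds).
- r.ik(position, orientation): joint angles nearest the present ones, or None.
- r.capture(name): name is "scene" or "side" or "wrist"; returns a dict with "color" (400x640x3 uint8, red, green, blue), "camera_matrix" (3x3 intrinsics, pixels), "world_from_camera" (4x4, takes a point from camera to world coordinates). Camera axes: x right, y down, z forward; pixel columns grow to the right and rows downward; lengths in m; the calibration is good to about 2 mm. A picture is of the moment at which its call begins. There is no depth.
A pose or a line that the arm cannot do raises r.Unreachable and nothing moves.
- r.job_done(): hands the job in; it is judged then, once.
Readings, each from a call of its own:
- r.current_time(): time.
- r.current_joints(): joint angles.
- r.current_qvel(): joint speeds.
- r.current_joint_torque(): joint torques, N m.
- r.current_tool_pos(): TCP position.
- r.current_ee_rot(): TCP orientation.
- r.current_ft_force(): force on the tool from outside, world axes, zero at the start.
- r.current_moment(): the same for the moment, N m.
- r.current_opening(): finger opening in m.
- r.current_grip_force(): force on a finger pad.
Only numpy, scipy, OpenCV 4.12 (cv2) and the standard library are available. Lean on these libraries where they do the work, as an engineer would, in place of code of your own. Each camera call takes 0.05 s, during which the arm holds its last target. There are 200 camera calls.

## Working session

There is one attempt and no reset: what is moved stays moved. The work goes in short steps, each a Python script; the robot and the scene stay as the last script left them, time stands still between calls to the robot, and variables do not carry over. Pictures are saved under pics/ and viewed, at most 10 in all, crops included, and the job is handed in when it is done.

```bash
mkdir -p pics
cat > h.py <<'E'
import numpy as np, cv2, pickle
from rig import r
from scipy.spatial.transform import Rotation as R
def down(yaw):  # tool pointing down, tool y axis at angle yaw+90deg
    return (R.from_euler('z',yaw)*R.from_euler('x',np.pi)).as_rotvec()
def px(c,u,v,z):
    d=np.linalg.inv(c['camera_matrix'])@[u,v,1]; T=c['world_from_camera']
    d=T[:3,:3]@d; o=T[:3,3]; return o+d*(z-o[2])/d[2]
def proj(c,p):
    T=np.linalg.inv(c['world_from_camera']); q=c['camera_matrix']@(T[:3,:3]@np.asarray(p)+T[:3,3]); return q[:2]/q[2]
def cap(n,tag):
    c=r.capture(n); cv2.imwrite(f'pics/{tag}.png',c['color'][:,:,::-1]); pickle.dump(c,open(f'pics/{tag}.pkl','wb')); return c
def load(tag): return pickle.load(open(f'pics/{tag}.pkl','rb'))
E
python3 - <<'E'
from h import *
a=cap('scene','s0');b=cap('side','d0')
for c in(a,b):print(c['world_from_camera'].round(3),c['camera_matrix'].round(1))
print(r.current_ee_rot(),r.current_time(),r.current_opening())
E
```

```text
[[ 0.862  0.414 -0.293  0.867]
 [ 0.507 -0.702  0.5   -0.736]
 [ 0.002 -0.58  -0.815  1.199]
 [ 0.     0.     0.     1.   ]] [[386.    0.  319. ]
 [  0.  386.  196.6]
 [  0.    0.    1. ]]
[[-1.    -0.021  0.023  0.464]
 [-0.03   0.494 -0.869  0.957]
 [ 0.007 -0.869 -0.494  0.701]
 [ 0.     0.     0.     1.   ]] [[363.7   0.  320.4]
 [  0.  363.7 199.7]
 [  0.    0.    1. ]]
[-3.08291373e+00 -5.98983772e-01  2.65510834e-04] 0.1 0.09315017923029897
```

View pics/s0.png

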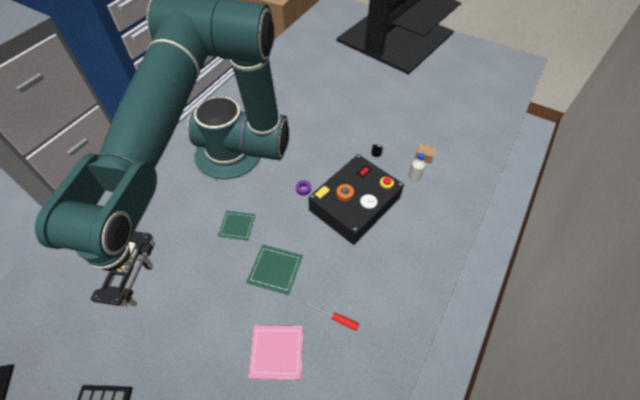

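View pics/d0.png

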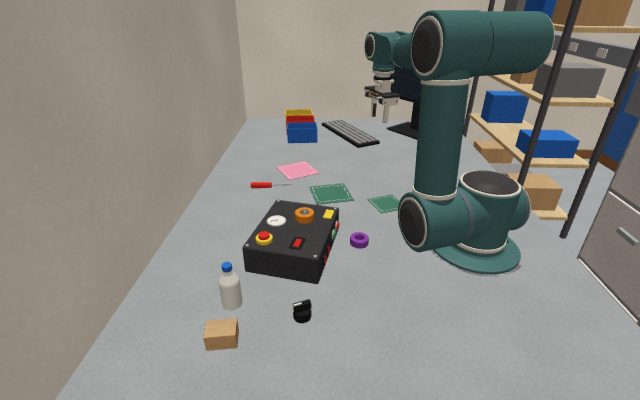

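Scene view: the amber roll is at (345,192) on the console. Lookalikes are the purple ring (303,187), rejected by colour, the small green mat (237,225), rejected by size, and the pink mat (276,352), rejected by colour. The mat I want is at (275,269). The knob is at (377,150), with the bottle (417,167) and carton (426,153) near it, and the driver is at (340,318). I'll check these choices in enlarged crops.

Run:
```python
from h import *
a=load('s0')['color'][135:300,240:440,::-1]; cv2.imwrite('pics/s0c.png',cv2.resize(a,None,fx=4*.9,fy=4*.9,interpolation=cv2.INTER_CUBIC))
a=load('d0')['color'][175:335,200:400,::-1]; cv2.imwrite('pics/d0c.png',cv2.resize(a,None,fx=3.6,fy=3.6,interpolation=cv2.INTER_CUBIC))
```

```text
(no output)
```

View pics/s0c.png

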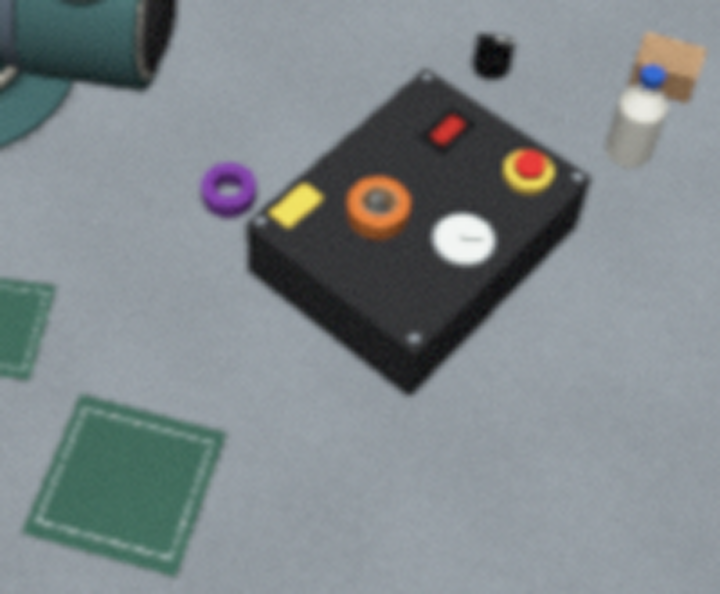

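View pics/d0c.png

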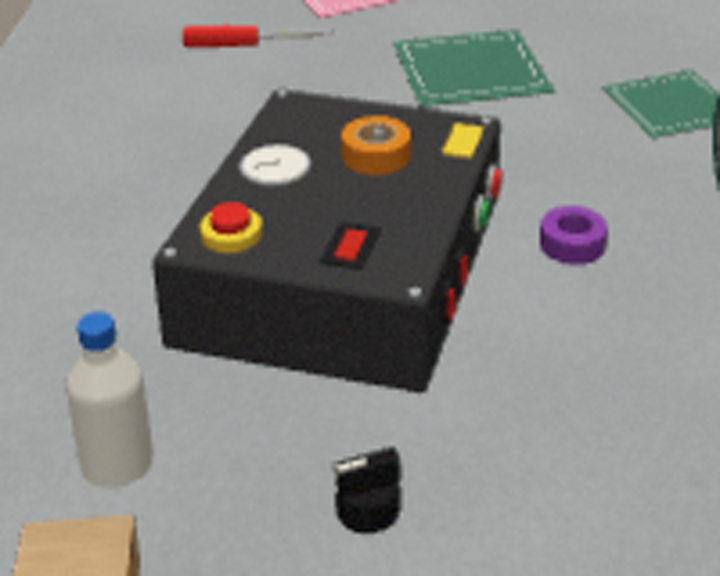

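Both crops agree: the orange roll is around the shaft, the knob's white line is on its left half in the side view (towards world +x), and the large green mat is at crop (125,485). Next I'll turn these into positions.

Run:
```python
from h import *
s=load('s0');d=load('d0')
S=lambda u,v,z:px(s,240+u/3.6-.36,135+v/3.6-.36,z)[:2]
D=lambda u,v,z:px(d,200+u/3.6-.36,175+v/3.6-.36,z)[:2]
def tri(a,b):
    A=[];o=[]
    P=[px(s,240+a[0]/3.6-.36,135+a[1]/3.6-.36,z) for z in(0,.2)];Q=[px(d,200+b[0]/3.6-.36,175+b[1]/3.6-.36,z) for z in(0,.2)]
    da=P[1]-P[0];db=Q[1]-Q[0]
    t=np.linalg.lstsq(np.c_[da,-db],Q[0]-P[0],rcond=None)[0]
    x,y=P[0]+da*t[0],Q[0]+db*t[1]; return ((x+y)/2).round(4),np.linalg.norm(x-y).round(4)
# screws, same order: A=far from scene..., B, C, Dd
sc=[(427,76),(578,177),(414,338),(260,220)]; dc=[(415,292),(170,252),(282,92),(487,121)]
a=np.array([S(*p,.091) for p in sc]);b=np.array([D(*p,.091) for p in dc])
for n,m in(('scene',a),('side',b)):
    print(n,m.round(3).tolist(),'ctr',m.mean(0).round(4),'edges',[np.linalg.norm(m[i]-m[(i+1)%4]).round(3) for i in range(4)],'yawlong',np.degrees(np.arctan2(*(m[1]-m[0]+m[2]-m[3])[::-1])).round(1), np.degrees(np.arctan2(*(m[0]-m[3]+m[1]-m[2])[::-1])).round(1))
print('roll',tri((379,201),(377,132)),S(379,203,.116),D(377,134,.116))
print('btn',tri((530,163),(231,216)))
m=[(82,395),(225,432),(175,577),(23,533)];n=[(394,42),(519,31),(553,92),(421,104)]
m=np.array([S(*p,.003) for p in m]);n=np.array([D(*p,.003) for p in n])
print('mat',m.round(3).tolist(),m.mean(0),n.round(3).tolist(),n.mean(0))
print('knob top',S(493,41,.046),'side ends',D(337,468,.046),D(396,453,.046),tri((493,41),(366,460)), 'bottom',D(368,516,0))
print('purple',S(229,190,.012),'bottle',D(110,465,0),'carton',D(75,540,.045),'driver',D(183,37,.01),D(333,33,.005))
```

```text
scene [[0.501, 0.185], [0.692, 0.142], [0.637, -0.108], [0.445, -0.065]] ctr [0.5688 0.0386] edges [np.float64(0.197), np.float64(0.256), np.float64(0.197), np.float64(0.256)] yawlong -12.5 77.5
side [[0.498, 0.188], [0.689, 0.146], [0.635, -0.105], [0.443, -0.06]] ctr [0.5661 0.0423] edges [np.float64(0.196), np.float64(0.257), np.float64(0.197), np.float64(0.254)] yawlong -12.7 77.8
roll (array([ 5.398e-01, -5.000e-04,  1.131e-01]), np.float64(0.003)) [ 0.54334832 -0.00456222] [0.53779156 0.00682559]
btn (array([0.6457, 0.1207, 0.1077]), np.float64(0.0024))
mat [[0.371, -0.279], [0.511, -0.242], [0.549, -0.387], [0.407, -0.422]] [ 0.45950227 -0.3323305 ] [[0.546, -0.379], [0.402, -0.414], [0.369, -0.271], [0.51, -0.239]] [ 0.45656195 -0.3257294 ]
knob top [0.5258306  0.30682671] side ends [0.54419755 0.32108454] [0.50543108 0.30596713] (array([0.5253, 0.3098, 0.0427]), np.float64(0.0008)) bottom [0.52430839 0.31985474]
purple [ 0.36636704 -0.00055026] bottle [0.7129672 0.2795375] carton [0.70340549 0.38686237] driver [ 0.78759455 -0.36795758] [ 0.61817517 -0.39514851]
```

Everything checks out: the console edges match, the button lands at its predicted spot, and the shaft prediction of (0.538,0.001) fits the triangulated point. The knob is near (0.525,0.311) and the mat near (0.458,-0.329). Now a closer look with the wrist camera.

Run:
```python
from h import *
r.move_pose([.539,0,.26],down(np.radians(77.4)))
c=cap('wrist','w1');print(c['world_from_camera'].round(3),c['camera_matrix'].round(1),r.current_joints().round(2),r.current_time(),proj(c,[.539,0,.114]))
hsv=cv2.cvtColor(c['color'],cv2.COLOR_RGB2HSV)
m=cv2.inRange(hsv,(8,150,60),(20,255,255));n,l,st,ce=cv2.connectedComponentsWithStats(m)
print(st[1:][st[1:,4]>50],ce[1:][st[1:,4]>50])
```

```text
[[ 0.976 -0.21  -0.065  0.558]
 [-0.219 -0.933 -0.285  0.079]
 [-0.001  0.293 -0.956  0.403]
 [ 0.     0.     0.     1.   ]] [[337.5   0.  322.5]
 [  0.  337.5 196.7]
 [  0.    0.    1. ]] [-0.05 -0.19  1.71 -0.    1.62  0.17] 2.5917 [321.45247592 189.17689476]
[[ 402    0   41   37  111]
 [ 291  152   67   68 2199]
 [ 551  385   31   15  161]
 [ 614  386   18   14   73]
 [ 479  392   21    8   65]] [[421.95495495  21.5045045 ]
 [323.5902683  184.55843565]
 [566.50310559 392.25465839]
 [621.75342466 394.21917808]
 [489.69230769 396.13846154]]
```

View pics/w1.png

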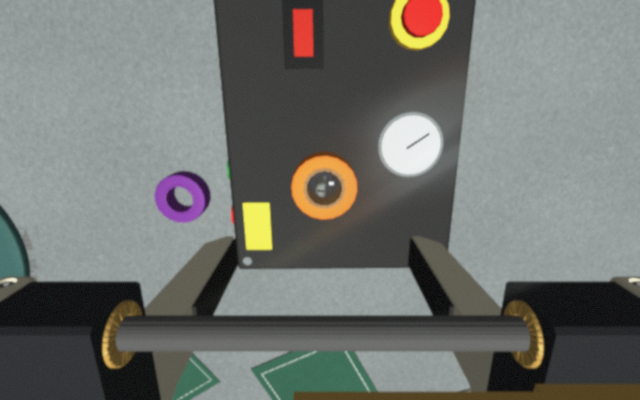

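The roll is centred at (324.5,186) with the shaft inside its hole. Grasp it, lift it and lay it on the mat.

Run:
```python
from h import *
c=load('w1');p=px(c,324.5,186,.113);print(p)
x,y=p[:2]
r.move_linear([x,y,.16],v=.2)
print('hit',r.move_linear([x,y,.117],v=.06,force_limit=8),r.current_tool_pos())
r.command_gripper(.05,15);print('open',r.current_opening(),r.current_grip_force())
r.move_linear([x,y,.2],v=.15)
print('open',r.current_opening())
q=r.ik([.458,-.329,.12],down(np.radians(15)));print(q, r.ik([.458,-.329,.12],down(np.radians(77.4))))
r.move_pose([.458,-.329,.12],down(np.radians(15)))
print('hit',r.move_linear([.458,-.329,.032],v=.1,force_limit=6),r.current_tool_pos(),r.current_opening())
r.command_gripper(.085)
r.move_linear([.458,-.329,.2],v=.25)
r.pause(.1);c=cap('scene','s2');hsv=cv2.cvtColor(c['color'],cv2.COLOR_RGB2HSV)
m=cv2.inRange(hsv,(8,150,60),(20,255,255));n,l,st,ce=cv2.connectedComponentsWithStats(m)
for s_,e in zip(st[1:],ce[1:]):
  if s_[4]>40: print(s_,px(c,*e,.018))
w=cap('wrist','w2');print(r.current_time())
cv2.imwrite('pics/c2.png',np.hstack([cv2.resize(c['color'][120:320,180:380],(400,400)),cv2.resize(w['color'],(400,250))[:,:].copy() if 0 else cv2.copyMakeBorder(cv2.resize(w['color'],(400,250)),0,150,0,0,cv2.BORDER_CONSTANT)])[:,:,::-1])
```

```text
[0.54222807 0.00199667 0.113     ]
hit False [0.54240013 0.00198815 0.11732938]
open 0.059024600234187895 14.888499160297215
open 0.05889088418268108
[-6.68163999e-01 -6.70730018e-02  1.82589112e+00 -4.44089210e-16
  1.38277454e+00  6.40832940e-01] [-0.668164   -0.067073    1.82589112  0.          1.38277454 -0.44825251]
hit False [ 0.45831203 -0.32923947  0.03269115] 0.05902550498624488
[265 257  18  19 170] [ 0.45757829 -0.3325333   0.018     ]
9.4667
```

View pics/c2.png

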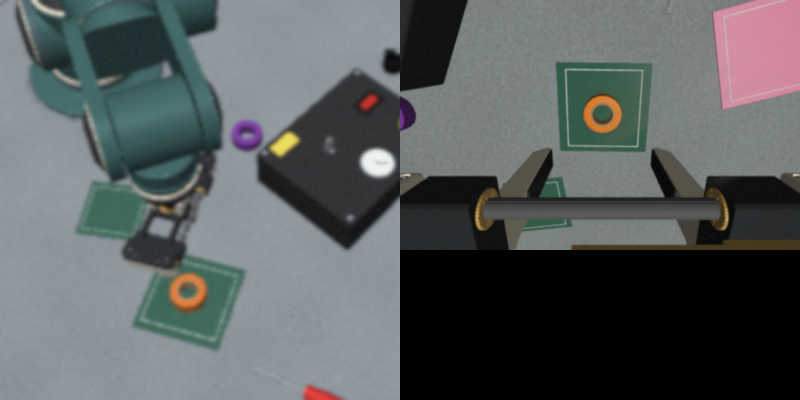

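The roll lies flat on the large mat, about 5 mm from its centre, and released. Now close looks at the bare shaft and the knob.

Run:
```python
from h import *
Y=down(np.radians(77.4))
r.move_pose([.539,0,.21],Y)
a=cap('wrist','w3')
r.move_linear([.539,0,.25],v=.3)
r.move_pose([.525,.311,.15],Y)
b=cap('wrist','w4');print(r.current_time())
out=[]
for c,p in((a,[.539,0,.12]),(b,[.525,.311,.046])):
    u=proj(c,p).round().astype(int);print(u)
    k=c['color'][u[1]-40:u[1]+40,u[0]-40:u[0]+40,::-1]
    out.append(cv2.convertScaleAbs(cv2.resize(k,(400,400),interpolation=cv2.INTER_CUBIC),alpha=2.0,beta=10))
cv2.imwrite('pics/c3.png',np.hstack(out))
```

```text
12.375
[321 210]
[321 204]
```

View pics/c3.png

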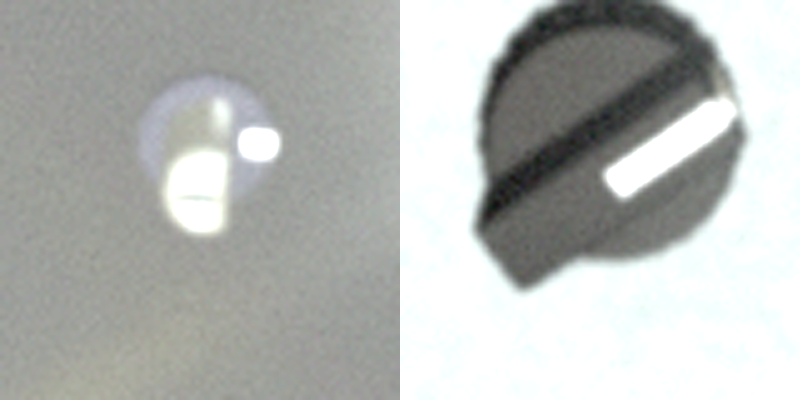

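Left crop (shaft): collar centre (206,139), white mark (259,143) to the right, and the tip's flat edge vertical on the right at x≈229. Right crop (knob): bar top from (500,257) to (727,103), white line (612,186)→(733,106).

Run:
```python
from h import *
a=load('w3');b=load('w4')
A=lambda u,v,z:px(a,321-40+u/5-.4,210-40+v/5-.4,z)[:2]
B=lambda u,v,z:px(b,321-40+(u-400)/5-.4,204-40+v/5-.4,z)[:2]
ang=lambda d:np.degrees(np.arctan2(d[1],d[0])).round(1)
col=A(206,139,.092);mk=A(259,143,.092);print('collar',col,'mark',mk,np.linalg.norm(mk-col),ang(mk-col),'flat edge dir',ang(A(229,155,.12)-A(229,230,.12)),'tip',A(202,193,.12))
# predicted tip/shaft outline px in crop
for z in(.116,.12):
  u=(proj(a,[*col,z])+.4-[281,170])*5;print('pred axis crop',z,u)
e=B(500,257,.046),B(727,103,.046);w=B(612,186,.046),B(733,106,.046)
print('bar',e,(e[0]+e[1])/2,np.linalg.norm(e[1]-e[0]),ang(e[1]-e[0]),'line',w,ang(w[1]-w[0]))
print('skirt ctr (top z.024): left/right tangents',B(482,130,.024),B(747,130,.024),'bot',B(620,262,.024))
th=np.radians(ang(w[1]-w[0]))
for yaw in(th,th+np.pi):
  print(np.degrees(yaw),r.ik([*((e[0]+e[1])/2),.06],down(yaw)))
for yaw in(-.26,-.26+np.pi): print(r.ik([*col,.15],down(yaw)))
```

```text
collar [0.53954831 0.00066263] mark [ 0.5477737  -0.00188745] 0.008611614294228595 -17.2 flat edge dir 77.5 tip [0.53914973 0.00115548]
pred axis crop 0.116 [205.50188925 186.72834562]
pred axis crop 0.12 [205.40985064 195.54736946]
bar (array([0.5076923 , 0.30533055]), array([0.54718153, 0.32191703])) [0.52743691 0.31362379] 0.04283117906370991 22.8 line (array([0.52727724, 0.31284583]), array([0.54797583, 0.32125635])) 22.1
skirt ctr (top z.024): left/right tangents [0.50684448 0.32022764] [0.54974517 0.31059655] bot [0.52411722 0.29245775]
22.1 [0.49488565 0.0911236  1.76907494 0.         1.28139412 1.67996422]
202.1 [ 0.49488565  0.0911236   1.76907494  0.          1.28139412 -1.46162844]
[-4.60512166e-02 -1.42436303e-01  1.84515609e+00 -4.44089210e-16
  1.43887286e+00  1.78474511e+00]
[-0.04605122 -0.1424363   1.84515609  0.          1.43887286 -1.35684754]
```

The bar measures 42.8 mm (44 given), the collar agrees with the tip, and the flat points to about -14° while the knob sits at 22°. Grasp the knob, turn it and start the insertion with force feedback.

Run:
```python
from h import *
kx,ky,th=.5273,.3132,np.radians(22.3)
r.command_gripper(.06)
r.move_pose([kx,ky,.1],down(th))
print('hit',r.move_linear([kx,ky,.048],v=.06,force_limit=6),r.current_tool_pos())
r.command_gripper(.005,35);print(r.current_opening(),r.current_grip_force())
z0=r.current_tool_pos()[2]
r.move_linear([kx,ky,.2],v=.2)
sx,sy,sa=.5395,.0007,np.radians(-14)
r.move_pose([sx,sy,.2],down(sa)); r.pause(.2)
print(r.current_opening(),r.current_time(),'z0',z0)
f0=np.array(r.current_ft_force())
for z in(.176,.17,.165,.16,.155,.15):
    hit=r.move_linear([sx,sy,z+z0-.05],v=.03,force_limit=12)
    print(z,hit,np.array(r.current_tool_pos()).round(4),(np.array(r.current_ft_force())-f0).round(1),np.array(r.current_moment()).round(2))
    if hit:break
w=cap('wrist','w5');cv2.imwrite('pics/c5.png',cv2.resize(w['color'][120:320,200:440],(720,600),interpolation=cv2.INTER_CUBIC)[:,:,::-1]);print(r.current_time())
```

```text
hit False [0.52750966 0.31329415 0.0484343 ]
0.013662394737858963 34.975982308387756
0.013637553249596231 18.0333 z0 0.047959263280790754
0.176 False [0.5396 0.0007 0.1742] [-1.3  0.   0.3] [0.05 0.01 0.01]
0.17 False [0.5394 0.0007 0.1677] [-1.3 -0.9  0.3] [0.07 0.01 0.05]
0.165 False [0.5394 0.0007 0.1627] [-1.3 -0.5 -0.2] [ 0.05  0.   -0.02]
0.16 False [0.5395 0.0007 0.1577] [-1.1 -0.4  0.3] [ 0.02 -0.05  0.01]
0.155 False [0.5394 0.0007 0.1527] [-1.5  0.1 -1.5] [-0.01 -0.03 -0.05]
0.15 False [0.5395 0.0007 0.148 ] [-1.1 -0.4 -0.1] [ 0.06 -0.01  0.01]
20.7167
```

View pics/c5.png

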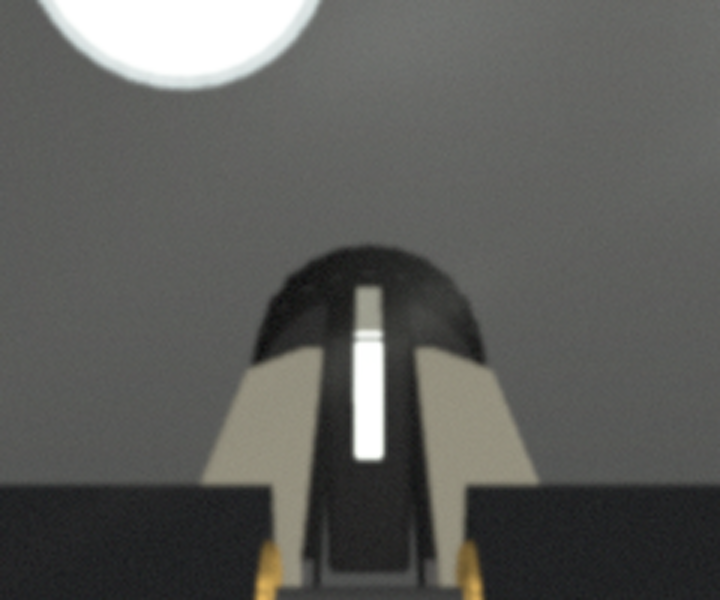

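The view shows the knob square in the grip with its white line at (368,400). The skirt has gone down over the shaft with no resistance, so the flat matches. Now press in small steps and watch the spring and the stop.

Run:
```python
from h import *
x,y,_=[.5395,.0007,0];z=.148
for i in range(12):
    z-=.001
    hit=r.move_linear([x,y,z],v=.02)
    r.pause(.1);f=np.array(r.current_ft_force())
    print(round(z,4),np.array(r.current_tool_pos()).round(4),f.round(1),round(r.current_opening(),4),round(r.current_grip_force(),1))
    if f[2]>22:break
print(r.current_time())
```

```text
0.147 [0.5395 0.0007 0.1472] [-2.1  0.4  2.8] 0.0137 35.0
0.146 [0.5396 0.0007 0.1461] [-1.7  0.2  4.5] 0.0137 35.0
0.145 [0.5396 0.0007 0.1451] [-1.8  0.7  5.9] 0.0141 35.0
0.144 [0.5396 0.0007 0.1442] [-2.5  1.5  5.7] 0.0137 35.0
0.143 [0.5396 0.0007 0.1433] [-2.3  0.1  7.7] 0.014 35.0
0.142 [0.5396 0.0007 0.1424] [-2.3  0.5  8.2] 0.0135 35.0
0.141 [0.5397 0.0007 0.1417] [-2.8  0.7 10.5] 0.014 35.0
0.14 [0.5398 0.0007 0.1415] [-5.7  0.5 17.2] 0.0137 35.0
0.139 [0.54   0.0007 0.1413] [-8.   0.7 23.9] 0.0137 35.0
23.8667
```

The force rises at about 1 N/mm from roughly 4 to 10 N, then climbs steeply at the stop, which matches the 6 mm spring travel. Handing in.

```bash
python3 -c "
from h import *
print(r.job_done(),r.current_ft_force().round(1),r.current_tool_pos().round(4))"
```

```text
the job is handed in; nothing more can be done
the job is handed in; nothing more can be done
```

The job is handed in, though the judge gave no verdict: the tape roll lies flat and released on the large green mat, and the knob is home on the shaft, held pressed to the spring stop with about 24 N at 23.9 s.

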